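Hold the strain viewer's lamp lever on its third click

TASK

Check the amber sample for strain: take the amber vial with the brass cap out of the rack, stand it fully home in the white light well of the strain viewer and let go of it. Then press the viewer's red-handled spring lever down past the first two clicks to the third, where the lever lies level, and keep it held there: finish while still pressing, because the lever springs back when released. Leave the other vials in the rack and do not disturb the other things on the bench.

Things in the scene. Friction and masses are not known exactly. Their poses are not given: they have to be found in the camera images.
- amber_vial: The sample: upright vial of amber glass with a brass cap, diameter 24 mm (body and cap alike), 80 mm tall, 30 to 65 g: body up to 60 mm, neck 18 mm wide to 64 mm, cap 64 to 80 mm. Origin: centre of its underside, z up along the vial. At the start it stands 32 mm deep in one of the rack's holes, so 48 mm stands clear.
- green_vial: Green-glass vial, same shape and size as the amber vial, white cap; stays in its rack hole. Origin: centre of its underside.
- clear_vial: Clear-glass vial, same shape and size as the amber vial, white cap; stays in its rack hole. Origin: centre of its underside.
- rack: Fixed aluminium rack block 210 (its x) x 60 (its y) x 40 mm high with four 26.5 mm holes, 32 mm deep, in a row along its x at -75, -25, 25 and 75 mm (one is empty). Origin: centre of its underside. It can stand left or right of the middle, the viewer on the other side.
- viewer: Fixed strain viewer: grey base 160 (its x) x 260 (y) x 15 mm. On the +y side a white block 70 x 70 mm, top at 55 mm, with the light well; 90 mm beyond it (+x) a clear filter disc, top at 122 mm; in the middle a dark click dial (70 along y, 50 along x, top at 119 mm), its lever pointing to -y. Origin: centre of the base's underside, z up.
- well_mouth (a point): Centre of the light well's mouth, on top of the white block, 55 mm above the bench. The round well is 26.5 mm wide, 32 mm deep; a seated vial has its underside 32 mm below this point and its top 48 mm above. Axes as the viewer's.
- lever_hinge (a point): Point on the lever's level hinge axis (the viewer's x axis) in the middle of the click dial, 85 mm above the bench. Axes as the viewer's.
- press_handle: Red cross-handle at the lever's end, 18 mm diameter, 50 mm long along the viewer's x, a roller that can turn on its pin. Origin: its centre, 100 mm from the hinge axis. At rest it is up (163 mm above the bench, 62 mm to the viewer's -y side of the hinge); pressed, it circles the hinge; at the third click it is at hinge height, 85 mm above the bench, 100 mm to the -y side.
- click_lever (a joint): Lever angle, rad: 0 at rest (handle up, 0.9 rad above level), grows as pressed down. Clicks (detents) at 0.3, 0.6, 0.9 (level); hard stop 1.2. Humps of resistance at 0.15, 0.45, 0.75 and, past the third click, 1.05. A spring always returns it to 0: about 3 N at the handle at rest, 5 N at the third click, humps add up to some 2 N. It does not stay when released.
- scent_bottle: Bystander: amber bottle with brass cap, 44 mm diameter, 110 mm tall, origin underside centre, between and beyond rack and viewer.
- oil_bottle: Bystander: clear bottle with blue cap, 40 mm diameter, 100 mm tall, origin underside centre, near the robot in the middle.
- paste_jar: Bystander: glass jar with steel lid, 64 mm diameter, 60 mm tall, origin underside centre, at the near right.
- brush: Bystander: brush lying at the far right.
- wrench: Bystander: wrench lying at the near left.
Mind the look-alikes: they are no part of the job. What is shaped like the amber_vial but blue or pink is not meant.

How it is judged (in metres and radians):
On the way, in this order (a step that is already met when the one before it is completed fails the run):
1. the amber vial stands fully home in the light well, let go, with the lever still at rest (z of amber_vial in the frame of well_mouth between -0.037 and -0.027 m and horizontal distance between amber_vial and well_mouth below 0.005 m and angle between amber_vial's own z axis and vertical below 0.15 rad and contact force between the fingers and amber_vial below 0.1 N and value of joint click_lever below 0.15 rad), for 0.2 s.
2. the lever is pressed to its third click and held there for half a second (value of joint click_lever between 0.78 and 1.02 rad and contact force between any of the fingers, the arm and press_handle above 2 N), for 0.5 s.
At the end, for the whole second after the job is handed in: Amber vial home in the well (underside 27-37 mm below the mouth, 5 mm off axis, tilt under 0.15 rad), untouched, still; robot presses the red handle over 2 N, lever still at the third click (0.78-1.02 rad); other vials within 15 mm, other things within 30 mm of their starts (all of step 2 and z of amber_vial in the frame of well_mouth between -0.037 and -0.027 m and horizontal distance between amber_vial and well_mouth below 0.005 m and angle between amber_vial's own z axis and vertical below 0.15 rad and contact force between the fingers and amber_vial below 0.1 N and velocity of joint click_lever between -0.1 and 0.1 rad/s and linear speed of amber_vial below 0.02 m/s and distance of each of scent_bottle, oil_bottle, paste_jar, brush, wrench from where it was at the start of the episode below 0.03 m and distance of each of green_vial, clear_vial from where it was at the start of the episode below 0.015 m); the arm keeps its last pose, push and grip.
It fails at once if a bottle, the jar, the brush or the wrench is moved by more than 30 mm (distance of any of scent_bottle, oil_bottle, paste_jar, brush, wrench from where it was at the start of the episode above 0.03 m).
It fails at once if the green or the clear vial is moved by more than 15 mm (distance of any of green_vial, clear_vial from where it was at the start of the episode above 0.015 m).
It also fails if it takes over 56 s, if anything falls off the work surface, if the arm or the gripper's body presses on something with over 40 N, if the wrist force passes 120 N, or if a joint passes its speed limit or range.

ROBOT

A 6-joint arm with a two-finger parallel gripper is mounted at the origin on the work surface. World frame = base frame: x ahead of the robot, y to its left, z up, the work surface at z = 0. Lengths are in mm, angles in rad, forces in N, time in s.
With the tool pointing down it reaches from about 350 to 975 mm from the base axis. Payload 7.1 kg.
Tool frame: the origin (TCP) lies midway between the tips of the shut fingers; the grasp point (between the pads) lies ctrl.grip_point_offset behind it (ctrl.grip_point_offset is the distance from the TCP to the grasp point, in mm); z points along the fingers, y is the line along which they close (so a half turn about z gives the same grasp; the last joint's range is limited). The gripper opens to 88 mm and grips with 3 to 60 N. Pads are 20 mm wide; open, the fingers measure 115 mm over their backs; the gripper's body (75 mm by 178 mm) begins 61 mm behind the grasp point.
Start: joints at [-1.181, 0.423, 1.63, -0, 1.089, -0.019], TCP at [248.458, -573.475, 222.675] pointing down, gripper open.
Joint ranges: [-3, 3], [-0.9, 2.11], [0.09, 2.58], [-1.31, 4.45], [0.11, 2.69], [-2.54, 2.54]. Speed limits (rad/s): [2.39, 2.39, 3.01, 3.14, 3.14, 3.14].

INTERFACE

Orientations are given as a rotation vector (axis times angle).
In Python, from workcell import ctrl gives the robot as it stands.
- The arm moves only by the tool apply_moves, never from a script. Its argument "targets" is a list of rows, each an object of numbers: "tx", "ty", "tz": the shift along the world's x, y, z in m; "spin": the turn about the world's z in degrees. In form: [{"tx": .., "ty": .., "tz": .., "spin": ..}, ...]. A call has exactly 8 rows; each row is the pose to reach, as a shift and turn from the pose commanded when the call began; what a row does not reach only later rows make up. A row lasts 1/10 s, in which the tool goes at most 50 mm and 8.59 degrees, less where a joint would pass 70% of its speed; a pose out of reach is approached as far as the arm can. A call with a gripper value outside its range is refused whole. "gripper" is the closure, from -1 (fully open) to 1 (shut), set as the call begins (left out, the last holds). The fingers move at their own pace and stop on an object; the grip force is fixed at half the most. Time passes only in rows, so rows that repeat a pose let the fingers close, or fill a call up. It gives the time, the measured TCP pose, the force, the opening and the grip force at its end, in the units of the state.
- ctrl.get_obs(): the state, without advancing time (a new reading comes with each control period).
- ctrl.get_image(name): name is "scene" or "side" or "wrist"; returns the picture (384x512x3 uint8, red, green, blue); there is no depth.
- ctrl.get_calibration(name): a dict with "fov_y" (degrees; the focal length in pixels is half the picture's height over the tangent of half this angle, whatever the lens; pixels are square), "cx", "cy" (the principal point, pixels), "dist" ([k1, k2, p1, p2, k3] as OpenCV has them; the pictures are not rectified), "rvec" (rotation vector, rad) and "tvec" (3), from world to camera coordinates, as OpenCV has them. Camera axes: x right, y down, z forward; pixel columns grow to the right and rows downward; lengths in mm; the calibration is good to about 2 mm. A picture is of the moment at which its call begins: read the wrist's pose just before it. get_calibration takes no time and is no camera call; for the wrist camera it gives the pose at the moment of the call.
- ctrl.close_job(): hands the job in; it is judged then, once.
Trained networks look in the newest picture that a camera, given by its name, has taken for a name from the list of things; names that differ only in an ending like _2 or _b are one class to them, and where a whole thing is asked for, a point or a joint stands for the part that bears it (a point fixed in the world has none). Each returns a list of dicts, best first, with "score" (0 to 1); they miss things now and then, are a little off and sometimes report something else, mostly with a low value. They report only what shows in the picture. A call takes as long as a camera call. They do not tell look-alikes from the thing itself.
- ctrl.outline_of(name, camera): "pixels" (384x512 bool, what is visible of it) and "box" ([left, top, right, bottom] in pixels, round what is visible of it).
- ctrl.pinpoint(name, camera): "uv" ([column, row] in pixels: a listed point, or the origin of a listed thing).
The state is a dict: "t": time; "qpos": joint angles; "qvel": joint speeds; "joint_torque": joint torques, N m; "ee_pos": TCP position; "orientation": TCP orientation; "ft_force": force on the tool from outside, world axes, zero at the start; "moment": the same for the moment, N m; "width": finger opening in mm; "grasp_force": force on a finger pad.
Only numpy, scipy, OpenCV 4.12 (cv2) and the standard library are available. Lean on these libraries where they do the work, as an engineer would, in place of code of your own. Each camera call takes 0.05 s, during which the arm holds its last target. There are 200 camera calls.

## Working session

There is one attempt and no reset: what is moved stays moved. The work goes in short steps, Python scripts to look and compute and a tool call to move; the robot and the scene stay as the last step left them, time stands still between calls to the robot, and variables do not carry over. Pictures are saved under pics/ and viewed, at most 10 in all, crops included, and the job is handed in when it is done.

Besides the shell and the picture viewer there is one more tool, called after "Request:" by a JSON object that holds its "fn" and its "kwargs", one argument or row to a line. apply_moves: Moves the arm, as the interface text tells. Its arguments: {"type":"object","properties":{"targets":{"type":"array"},"gripper":{"type":"number"}},"required":["targets"]}

```bash
mkdir -p pics
cat > h.py <<'E'
import numpy as np,cv2
from workcell import ctrl
def cal(n):
    c=ctrl.get_calibration(n); f=192/np.tan(np.radians(c['fov_y'])/2)
    K=np.array([[f,0,c['cx']],[0,f,c['cy']],[0,0,1]]);return K,np.array(c['dist'],float),np.array(c['rvec'],float),np.array(c['tvec'],float)
def ray(n,uv,c=None):
    K,d,r,t=c or cal(n);R=cv2.Rodrigues(r)[0]
    p=cv2.undistortPoints(np.array([[uv]],float),K,d)[0,0]
    return -R.T@t, R.T@np.array([p[0],p[1],1])
def at_z(n,uv,z,c=None):
    o,d=ray(n,uv,c);return o+d*(z-o[2])/d[2]
def tri(obs):
    A=np.zeros((3,3));b=np.zeros(3);L=[]
    for n,uv in obs:
        o,d=ray(n,uv);d=d/np.linalg.norm(d);P=np.eye(3)-np.outer(d,d);A+=P;b+=P@o;L.append((P,o))
    x=np.linalg.solve(A,b);return x,[float(np.linalg.norm(P@(x-o))) for P,o in L]
def proj(n,X):
    K,d,r,t=cal(n);return cv2.projectPoints(np.array(X,float).reshape(-1,1,3),r,t,K,d)[0].reshape(-1,2)
E
python3 - <<'E'
from h import *
for n in ['scene','side']:
    im=ctrl.get_image(n);cv2.imwrite(f'pics/{n}0.png',cv2.resize(im[:,:,::-1],(800,600)))
    o,_=ray(n,(256,192));print(n,o.round())
    for k in ['amber_vial','green_vial','clear_vial','rack','viewer','well_mouth','lever_hinge','press_handle','scent_bottle']:
        print(k,[(np.round(d['uv'],1).tolist(),round(d['score'],2)) for d in ctrl.pinpoint(k,n)[:4]])
o=ctrl.get_obs();print(o['ee_pos'],o['orientation'],ctrl.grip_point_offset,o['t'],o['width'])
E
```

```text
scene [1036. -125.  784.]
amber_vial [([214.8, 238.5], 0.7), ([126.4, 243.4], 0.58), ([167.1, 247.0], 0.49)]
green_vial [([161.7, 234.7], 0.59)]
clear_vial [([174.7, 258.1], 0.45)]
rack [([175.0, 256.3], 0.94)]
viewer [([332.3, 215.9], 0.88)]
well_mouth [([356.9, 187.9], 0.71)]
lever_hinge [([251.2, 203.0], 0.72), ([167.8, 245.5], 0.54), ([175.9, 259.5], 0.37)]
press_handle [([140.3, 184.5], 0.55), ([315.6, 176.4], 0.41)]
scent_bottle [([277.9, 291.7], 0.66), ([160.4, 235.2], 0.21)]
side [456. 747. 911.]
amber_vial [([261.0, 155.1], 0.66), ([250.9, 134.5], 0.47), ([265.2, 183.6], 0.46)]
green_vial [([277.1, 151.6], 0.56)]
clear_vial [([248.5, 159.6], 0.63)]
rack [([259.4, 158.4], 0.68)]
viewer [([266.7, 282.1], 0.89), ([199.6, 212.9], 0.74)]
well_mouth [([274.7, 298.8], 0.77)]
lever_hinge [([268.9, 261.3], 0.96)]
press_handle [([272.0, 222.4], 0.63)]
scent_bottle [([201.7, 210.2], 0.98)]
[ 248.44871764 -573.478767    222.68671344] [3.07619753e+00 6.37600970e-01 2.05383271e-05] 18.700000000000003 1.0 88.14368974144108
```

View pics/scene0.png

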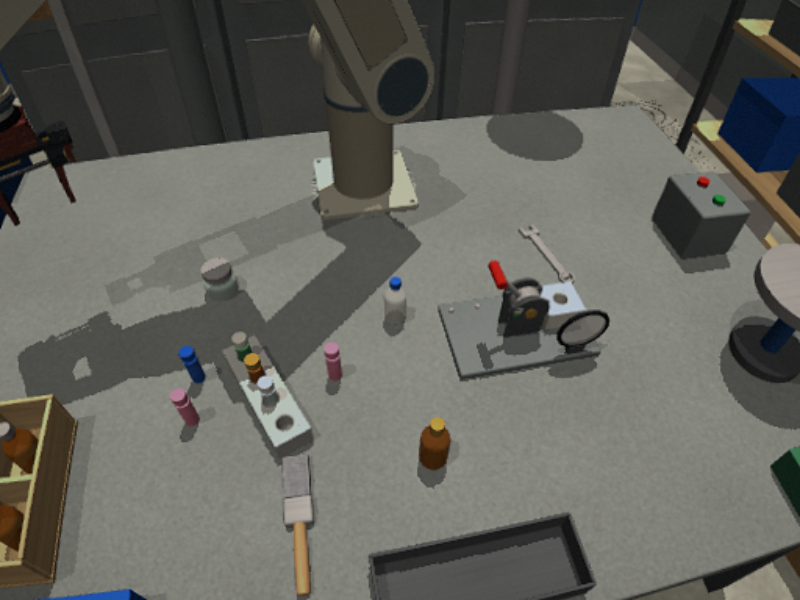

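View pics/side0.png

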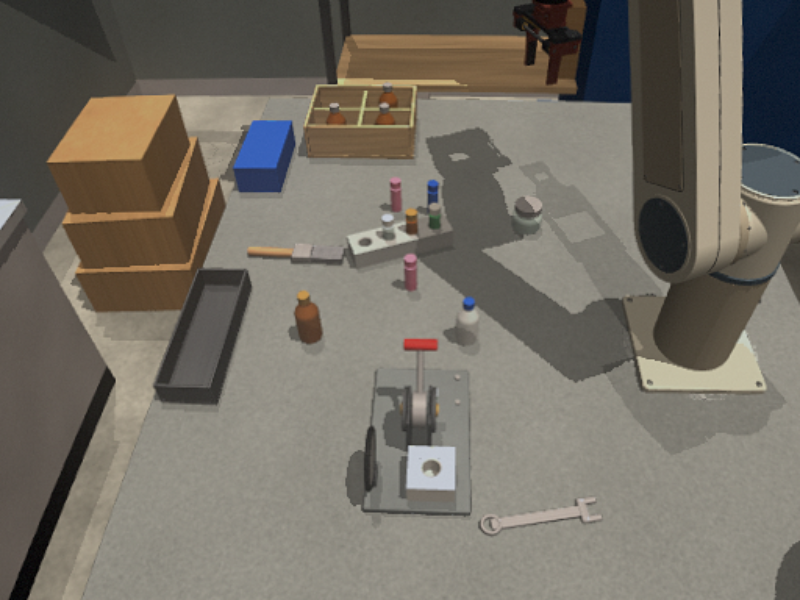

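Candidates in the scene picture, at 800x600 scale:
- **Amber with brass cap in the rack:** (254,361).
- **Other vials in the rack:** green with white cap (242,345) and clear with white cap (267,385).
- **Pink look-alikes:** (333,362) and (183,405).
- **Blue look-alike:** (191,364).
- **Scent bottle:** amber with brass cap but large (434,445).

I choose the one in the rack at (254,361), which is (411,222) in the side picture. The viewer stands on the robot's left, with its well at (560,298) in the scene picture and (431,467) in the side picture.

Run:
```python
from h import *
S=cv2.imread('pics/scene0.png');D=cv2.imread('pics/side0.png')
def crop(n,x,y,w,h):
    im=cv2.cvtColor(ctrl.get_image(n),cv2.COLOR_RGB2BGR) if n not in C else C[n]
    C[n]=im
    return cv2.resize(im[y:y+h,x:x+w],(400,300),interpolation=cv2.INTER_CUBIC)
C={}
o=np.vstack([np.hstack([crop('scene',130,205,80,60),crop('side',215,115,80,60)]),np.hstack([crop('scene',275,155,120,90),crop('side',215,205,160,120)])])
cv2.imwrite('pics/c1.png',o)
cs={n:cal(n) for n in C}
for k,a,b in [('amber',(167.1,247),(265.2,155)),('well',(356.9,187.9),(274.7,298.8)),('handle',(315.6,176.4),(272,222.4)),('scent',(277.9,291.7),(201.7,210.2)),('viewer',(332.3,215.9),(266.7,282.1)),('rack',(175,256.3),(259.4,158.4)),('clear',(174.7,258.1),(248.5,159.6)),('green',(161.7,234.7),(277.1,151.6))]:
    x,e=tri([('scene',a),('side',b)]);print(k,x.round(1),np.round(e,1))
print('well z55',at_z('scene',(356.9,187.9),55).round(1),at_z('side',(274.7,298.8),55).round(1))
print('hinge side',at_z('side',(268.9,261.3),85).round(1),'handle',at_z('side',(272,222.4),163).round(1),at_z('scene',(315.6,176.4),163).round(1))
```

```text
amber [ 513.3 -253.     2.7] [1.6 1.6]
well [461.9 288.   60. ] [4.9 4.9]
handle [476.4 144.3 153.4] [0.5 0.5]
scent [ 6.886e+02 -5.000e-01  1.080e+01] [7.1 7.1]
viewer [489.7 211.7  -6.6] [2.3 2.3]
rack [ 535.5 -238.    -4.3] [7. 7.]
clear [ 561.3 -229.9    9. ] [5.3 5.3]
green [ 474.8 -265.1    7.6] [1.6 1.6]
well z55 [453.1 288.9  55. ] [465.7 288.9  55. ]
hinge side [481.9 207.6  85. ] handle [476.4 152.3 163. ] [484.4 140.  163. ]
```

View pics/c1.png

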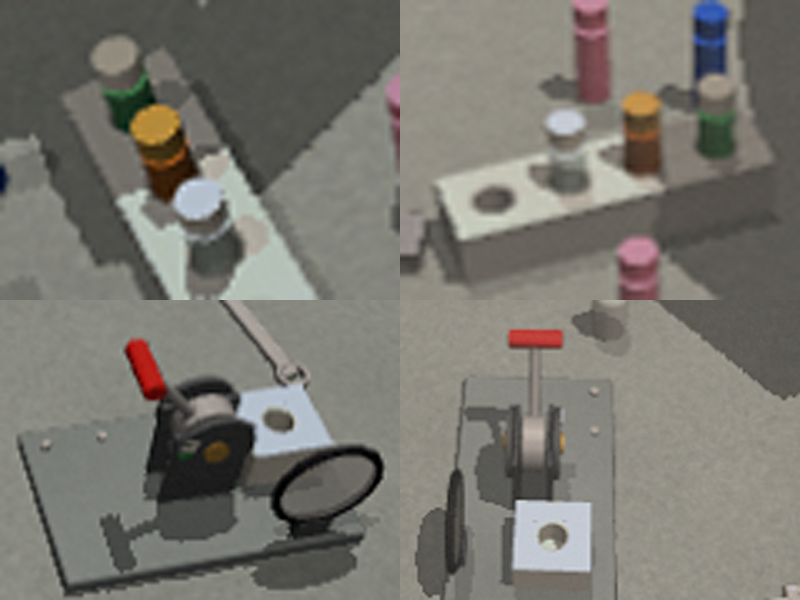

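The crop shows the amber vial with its brass cap standing between green and clear in the rack; the far hole is empty. Its cap top is at native (161.6,229) in scene and (263.2,135.4) in side. The well mouth is at (358.7,191) in scene and (276.2,300.2) in side.

Run:
```python
from h import *
for k,a,b,z in [('green',(153,215.4),(278.2,131.8),88),('amber',(161.6,229),(263.2,135.4),88),('clear',(170.2,243.8),(248,138.6),88),('well',(358.7,191),(276.2,300.2),55),('handle',(318.8,176),(269.4,220.2),163)]:
    x,e=tri([('scene',a),('side',b)]);print(k,x.round(1),np.round(e,1),at_z('scene',a,z).round(1),at_z('side',b,z).round(1))
print('hole',at_z('side',(233.6,154.6),40))
s=lambda u,v:(215+(u-400)/2.5,205+(v-300)/2.5)
for uv in [(516,503),(591,502),(590,566),(514,570)]: print('block',at_z('side',s(*uv),55).round(1))
for uv in [(509,338),(563,338)]: print('h end',at_z('side',s(*uv),163).round(1))
for uv in [(465,378),(611,378),(616,600)]: print('base',at_z('side',s(*uv),15).round(1))
```

```text
green [ 471.1 -270.2   87.9] [0.3 0.3] [ 471.5 -270.    88. ] [ 471.  -270.4   88. ]
amber [ 517.6 -249.7   88.8] [0.5 0.5] [ 517.5 -249.6   88. ] [ 517.3 -251.3   88. ]
clear [ 564.1 -231.1   89.8] [1.2 1.2] [ 564.2 -230.6   88. ] [ 563.6 -234.6   88. ]
well [462.5 291.   52.2] [0.4 0.4] [465.1 289.6  55. ] [462.2 292.3  55. ]
handle [483.6 147.6 163.5] [1.3 1.3] [484.6 148.2 163. ] [482.7 146.  163. ]
hole [ 609.55023239 -212.62168531   40.        ]
block [497.7 257.5  55. ]
block [427.8 253.8  55. ]
block [428.4 318.8  55. ]
block [496.1 325.3  55. ]
h end [507.7 146.9 163. ]
h end [457.7 145.2 163. ]
base [562.3  85.   15. ]
base [405.4  79.4  15. ]
base [403.2 331.9  15. ]
```

Request:
{"fn": "apply_moves", "kwargs": {
  "targets": [
    {"tx": 0.025, "ty": 0.03, "tz": 0, "spin": 0},
    {"tx": 0.055, "ty": 0.07, "tz": 0, "spin": 0},
    {"tx": 0.085, "ty": 0.105, "tz": 0, "spin": 0},
    {"tx": 0.115, "ty": 0.14, "tz": 0, "spin": 0},
    {"tx": 0.145, "ty": 0.175, "tz": 0, "spin": 0},
    {"tx": 0.175, "ty": 0.21, "tz": 0, "spin": 0},
    {"tx": 0.205, "ty": 0.245, "tz": 0, "spin": 0},
    {"tx": 0.23, "ty": 0.275, "tz": 0, "spin": 0}
  ],
  "gripper": 0
}}

```text
t: 1.9
ee_pos: [479.8, -296.6, 222.9]
orientation: [3.076, 0.639, 0.001]
ft_force: [-0.2, 0.3, -0.5]
width: 43.6
grasp_force: 0.0
```

Request:
{"fn": "apply_moves", "kwargs": {
  "targets": [
    {"tx": 0.02, "ty": 0.025, "tz": -0.01, "spin": -0.5},
    {"tx": 0.033, "ty": 0.04, "tz": -0.03, "spin": -0.8},
    {"tx": 0.039, "ty": 0.048, "tz": -0.05, "spin": -0.8},
    {"tx": 0.039, "ty": 0.048, "tz": -0.07, "spin": -0.8},
    {"tx": 0.039, "ty": 0.048, "tz": -0.09, "spin": -0.8},
    {"tx": 0.039, "ty": 0.048, "tz": -0.1, "spin": -0.8},
    {"tx": 0.039, "ty": 0.048, "tz": -0.1, "spin": -0.8},
    {"tx": 0.039, "ty": 0.048, "tz": -0.1, "spin": -0.8}
  ]
}}

```text
t: 2.7
ee_pos: [517.8, -250.8, 123.2]
orientation: [3.08, 0.616, 0.001]
ft_force: [-0.7, -0.5, -0.0]
width: 44.5
grasp_force: 0.0
```

Run:
```python
from h import *
o=ctrl.get_obs();print(o['ee_pos'],o['orientation'],o['width'],o['t'])
w=ctrl.get_image('wrist');cw=cal('wrist');s=ctrl.get_image('side')
W=w[:,:,::-1].copy()
for X in [(517.5,-250.3,88),o['ee_pos']]:
    p=proj('wrist',X)[0];print(p);cv2.drawMarker(W,(int(p[0]),int(p[1])),(255,0,255),0,12)
cv2.imwrite('pics/w1.png',np.hstack([W[:,:,:],np.vstack([cv2.resize(s[100:190,200:272,::-1],(288,360)),np.zeros((24,288,3),np.uint8)])]))
```

```text
[ 517.79181611 -250.7573976   123.19419289] [3.08029072e+00 6.15863036e-01 7.32481343e-04] 44.48221296727922 2.7
[255.6713157  218.31051492]
[256.27013237 238.63823335]
```

View pics/w1.png

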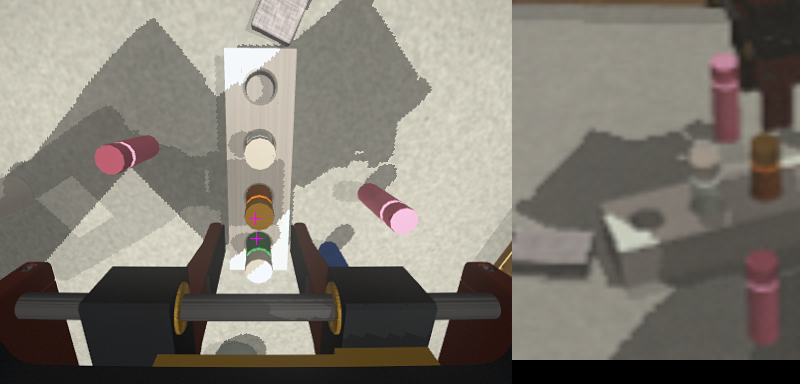

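The wrist view shows the amber cap at (260,215), between green (258,270) and clear (260,152). It lies about 2.5 mm to the right of the finger centreline, so I'll correct for that and descend.

Request:
{"fn": "apply_moves", "kwargs": {
  "targets": [
    {"tx": 0.002, "ty": -0.0015, "tz": -0.01},
    {"tx": 0.002, "ty": -0.0015, "tz": -0.025},
    {"tx": 0.002, "ty": -0.0015, "tz": -0.04},
    {"tx": 0.002, "ty": -0.0015, "tz": -0.055},
    {"tx": 0.002, "ty": -0.0015, "tz": -0.068},
    {"tx": 0.002, "ty": -0.0015, "tz": -0.075},
    {"tx": 0.002, "ty": -0.0015, "tz": -0.075},
    {"tx": 0.002, "ty": -0.0015, "tz": -0.075}
  ]
}}

```text
validation failed for argument at $.ta...
```

Request:
{"fn": "apply_moves", "kwargs": {
  "targets": [
    {"tz": 0},
    {"tz": 0},
    {"tz": 0},
    {"tz": 0},
    {"tz": 0},
    {"tz": 0},
    {"tz": 0},
    {"tz": 0}
  ],
  "gripper": 1
}}

```text
validation failed for argument at $.ta...
```

Request:
{"fn": "apply_moves", "kwargs": {
  "targets": [
    {"tx": 0.002, "ty": -0.0015, "tz": -0.01, "spin": 0},
    {"tx": 0.002, "ty": -0.0015, "tz": -0.025, "spin": 0},
    {"tx": 0.002, "ty": -0.0015, "tz": -0.04, "spin": 0},
    {"tx": 0.002, "ty": -0.0015, "tz": -0.055, "spin": 0},
    {"tx": 0.002, "ty": -0.0015, "tz": -0.068, "spin": 0},
    {"tx": 0.002, "ty": -0.0015, "tz": -0.075, "spin": 0},
    {"tx": 0.002, "ty": -0.0015, "tz": -0.075, "spin": 0},
    {"tx": 0.002, "ty": -0.0015, "tz": -0.075, "spin": 0}
  ]
}}

```text
t: 3.6
ee_pos: [519.6, -252.0, 47.6]
orientation: [-3.081, -0.616, 0.0]
ft_force: [0.4, 0.2, -0.4]
width: 44.1
grasp_force: 0.0
```

Run:
```python
from h import *
o=ctrl.get_obs();print(o['t'],o['ee_pos'],o['ft_force'],o['width'])
```

```text
3.6 [ 519.56116265 -252.01543      47.60419993] [ 0.35938114  0.21393023 -0.3706039 ] 44.13125304932952
```

Request:
{"fn": "apply_moves", "kwargs": {
  "targets": [
    {"tx": 0, "ty": 0, "tz": 0, "spin": 0},
    {"tx": 0, "ty": 0, "tz": 0, "spin": 0},
    {"tx": 0, "ty": 0, "tz": 0, "spin": 0},
    {"tx": 0, "ty": 0, "tz": 0, "spin": 0},
    {"tx": 0, "ty": 0, "tz": 0, "spin": 0},
    {"tx": 0, "ty": 0, "tz": 0, "spin": 0},
    {"tx": 0, "ty": 0, "tz": 0, "spin": 0},
    {"tx": 0, "ty": 0, "tz": 0, "spin": 0}
  ],
  "gripper": 1
}}

```text
t: 4.4
ee_pos: [519.8, -252.1, 48.2]
orientation: [3.08, 0.616, 0.001]
ft_force: [0.1, -0.1, 5.1]
width: 23.8
grasp_force: 30.0
```

Request:
{"fn": "apply_moves", "kwargs": {
  "targets": [
    {"tx": 0, "ty": 0, "tz": 0.01, "spin": 0},
    {"tx": 0, "ty": 0, "tz": 0.03, "spin": 0},
    {"tx": 0, "ty": 0, "tz": 0.055, "spin": 0},
    {"tx": 0, "ty": 0, "tz": 0.085, "spin": 0},
    {"tx": 0, "ty": 0, "tz": 0.115, "spin": 0},
    {"tx": 0, "ty": 0, "tz": 0.145, "spin": 0},
    {"tx": 0, "ty": 0, "tz": 0.17, "spin": 0},
    {"tx": 0, "ty": 0, "tz": 0.18, "spin": 0}
  ]
}}

```text
t: 5.2
ee_pos: [520.3, -252.4, 230.6]
orientation: [3.078, 0.616, 0.005]
ft_force: [0.5, -0.2, -0.8]
width: 24.0
grasp_force: 30.0
```

Request:
{"fn": "apply_moves", "kwargs": {
  "targets": [
    {"tx": 0, "ty": 0.02, "tz": 0, "spin": 3},
    {"tx": 0, "ty": 0.05, "tz": 0, "spin": 7},
    {"tx": 0, "ty": 0.085, "tz": 0, "spin": 12},
    {"tx": 0, "ty": 0.125, "tz": 0, "spin": 17},
    {"tx": 0, "ty": 0.165, "tz": 0, "spin": 22},
    {"tx": 0, "ty": 0.205, "tz": 0, "spin": 27},
    {"tx": 0, "ty": 0.245, "tz": 0, "spin": 32},
    {"tx": 0, "ty": 0.285, "tz": 0, "spin": 37}
  ]
}}

```text
t: 6.0
ee_pos: [518.6, 34.6, 227.0]
orientation: [-2.723, -1.566, 0.002]
ft_force: [-0.2, 0.2, -0.9]
width: 23.6
grasp_force: 30.0
```

Request:
{"fn": "apply_moves", "kwargs": {
  "targets": [
    {"tx": -0.01, "ty": 0.04, "tz": 0, "spin": 5},
    {"tx": -0.02, "ty": 0.08, "tz": 0, "spin": 10},
    {"tx": -0.03, "ty": 0.12, "tz": 0, "spin": 15},
    {"tx": -0.04, "ty": 0.16, "tz": 0, "spin": 20},
    {"tx": -0.05, "ty": 0.2, "tz": 0, "spin": 25},
    {"tx": -0.055, "ty": 0.23, "tz": 0, "spin": 29},
    {"tx": -0.0565, "ty": 0.25, "tz": 0, "spin": 31},
    {"tx": -0.0565, "ty": 0.258, "tz": 0, "spin": 32.7}
  ]
}}

```text
t: 6.8
ee_pos: [462.1, 292.5, 226.9]
orientation: [-2.172, -2.27, 0.002]
ft_force: [-0.2, -0.6, -0.3]
width: 23.5
grasp_force: 30.0
```

Request:
{"fn": "apply_moves", "kwargs": {
  "targets": [
    {"tx": 0, "ty": 0, "tz": -0.02, "spin": 0},
    {"tx": 0, "ty": 0, "tz": -0.04, "spin": 0},
    {"tx": 0, "ty": 0, "tz": -0.06, "spin": 0},
    {"tx": 0, "ty": 0, "tz": -0.08, "spin": 0},
    {"tx": 0, "ty": 0, "tz": -0.09, "spin": 0},
    {"tx": 0, "ty": 0, "tz": -0.09, "spin": 0},
    {"tx": 0, "ty": 0, "tz": -0.09, "spin": 0},
    {"tx": 0, "ty": 0, "tz": -0.09, "spin": 0}
  ]
}}

```text
t: 7.6
ee_pos: [463.6, 291.2, 138.6]
orientation: [2.176, 2.266, 0.002]
ft_force: [-0.1, -0.6, -0.4]
width: 23.6
grasp_force: 30.0
```

Run:
```python
from h import *
o=ctrl.get_obs();print(o['t'],o['ee_pos'],o['orientation'],o['width'],o['qpos'].round(2) if hasattr(o['qpos'],'round') else o['qpos'])
w=ctrl.get_image('wrist');s=ctrl.get_image('side');c=ctrl.get_image('scene')
f=lambda im,x,y:cv2.resize(im[y:y+75,x:x+70,::-1],(280,300),interpolation=cv2.INTER_CUBIC)
p=ctrl.pinpoint('well_mouth','wrist');print([(d['uv'],d['score']) for d in p[:2]])
for d in p[:1]:print(at_z('wrist',d['uv'],55).round(1))
print(proj('wrist',(463.5,291,55)))
cv2.imwrite('pics/w2.png',np.hstack([cv2.copyMakeBorder(w[:,:,::-1],0,216,0,0,cv2.BORDER_CONSTANT),np.vstack([f(c,325,140),f(s,240,235)])]))
```

```text
7.6 [463.60073418 291.20406831 138.59752409] [2.17584067 2.26554459 0.0023019 ] 23.596686207891906 [ 0.54  0.43  1.86 -0.    0.85  0.5 ]
[([257.4, 200.5], 0.89)]
[464.7 288.5  55. ]
[[256.31671687 198.00693581]]
```

View pics/w2.png

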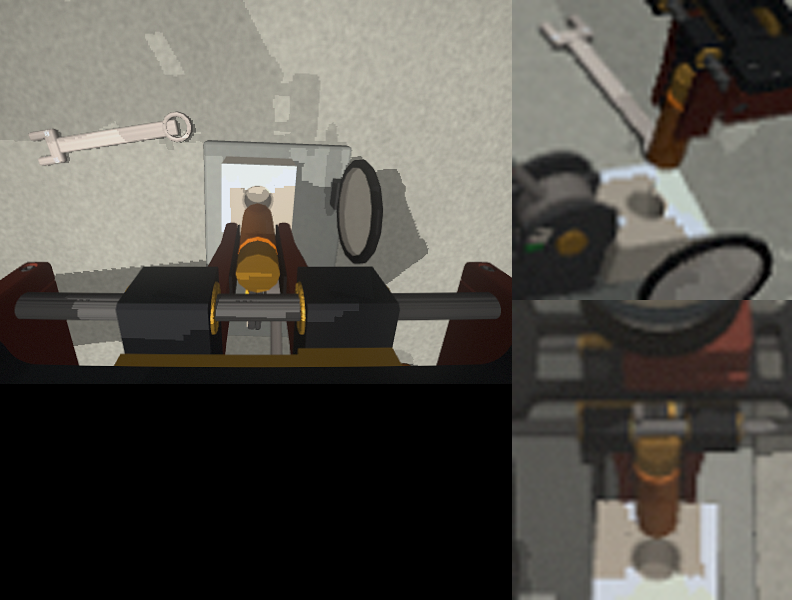

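The wrist view shows the vial in the fingers with the well mouth at (257,200), laterally in line. The scene and side crops show the vial hanging over the hole. I'll lower it to 10 mm above the mouth and compare there.

Request:
{"fn": "apply_moves", "kwargs": {
  "targets": [
    {"tx": 0, "ty": 0, "tz": -0.01, "spin": 0},
    {"tx": 0, "ty": 0, "tz": -0.02, "spin": 0},
    {"tx": 0, "ty": 0, "tz": -0.03, "spin": 0},
    {"tx": 0, "ty": 0, "tz": -0.034, "spin": 0},
    {"tx": 0, "ty": 0, "tz": -0.034, "spin": 0},
    {"tx": 0, "ty": 0, "tz": -0.034, "spin": 0},
    {"tx": 0, "ty": 0, "tz": -0.034, "spin": 0},
    {"tx": 0, "ty": 0, "tz": -0.034, "spin": 0}
  ]
}}

```text
t: 8.6
ee_pos: [463.2, 291.2, 104.0]
orientation: [2.176, 2.266, 0.001]
ft_force: [0.3, 0.2, -0.9]
width: 23.5
grasp_force: 30.0
```

Run:
```python
from h import *
o=ctrl.get_obs();print(o['t'],o['ee_pos'])
s=ctrl.get_image('side');c=ctrl.get_image('scene')
p=o['ee_pos']
a=np.linspace(0,2*np.pi,60)
def f(n,im,x,y):
    k=8;I=cv2.resize(im[y:y+70,x:x+50,::-1],(400,560),interpolation=cv2.INTER_CUBIC)
    for r,X,z,col in [(13.25,(463.5,291),55,(0,255,0)),(12,p[:2],p[2]-40,(255,0,255)),(12,p[:2],p[2]+40,(255,0,255))]:
        q=proj(n,np.c_[X[0]+r*np.cos(a),X[1]+r*np.sin(a),0*a+z]);q=((q-[x,y]+.5)*k-.5).round().astype(int)
        cv2.polylines(I,[q.reshape(-1,1,2)],True,col,1)
    return I
cv2.imwrite('pics/w3.png',np.hstack([f('scene',c,335,145),f('side',s,250,250)]))
```

```text
8.6 [463.18169594 291.16610413 104.02107604]
```

View pics/w3.png

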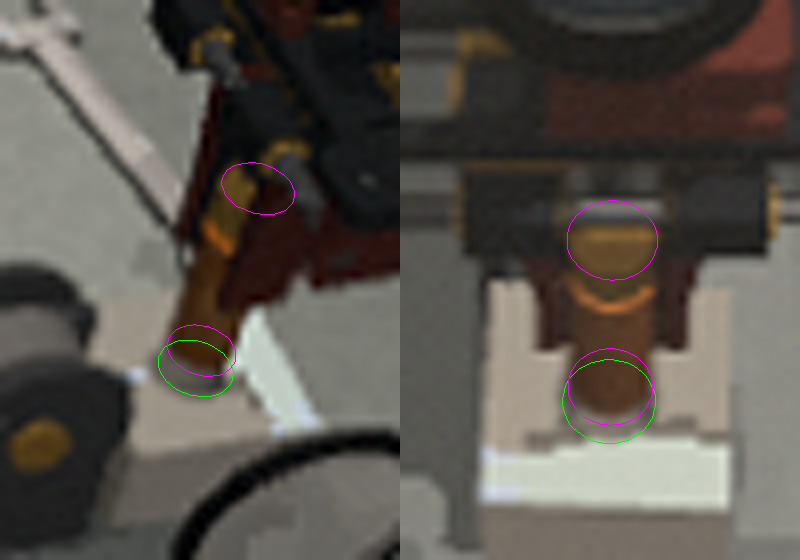

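The scene and side crops put the well ring on the green model, within about 1 mm. The vial's lower edge looks about 12 crop px higher than modelled in the side view, so I'll segment it numerically.

Run:
```python
from h import *
from scipy.optimize import least_squares
o=ctrl.get_obs();p=o['ee_pos']
a=np.linspace(0,2*np.pi,60)
M={}
for n,(x,y) in {'scene':(335,145),'side':(250,250)}.items():
    im=ctrl.get_image(n)[y:y+70,x:x+50].astype(int)
    m=(im[...,0]-im[...,2]>30)&(im[...,0]>1.4*im[...,2])&(im[...,1]>0.28*im[...,0])
    M[n]=im
    print(n)
    for off,nm in [(p[2]-40,'bot')]:
        q=proj(n,np.c_[p[0]+12*np.cos(a),p[1]+12*np.sin(a),0*a+off])-[x,y];print('bot',q.min(0).round(1),q.max(0).round(1))
        q=proj(n,np.c_[463.5+13.25*np.cos(a),291+13.25*np.sin(a),0*a+55])-[x,y];print('hole',q.min(0).round(1),q.max(0).round(1))
    c0=26 if n=='side' else 25
    for r in range(28,58):
        print(r,' '.join('%d,%d,%d'%tuple(v) for v in im[r,(17 if n=='scene' else 18):(33 if n=='scene' else 35):2])) if r>34 else None
```

```text
scene
bot [20.4 40.1] [29.  46.5]
hole [19.3 42. ] [28.6 49.1]
35 146,147,138 138,140,130 124,126,119 59,47,36 57,32,12 52,29,11 38,17,12 40,18,13
36 147,146,136 150,148,138 144,141,131 59,42,28 67,44,20 41,22,19 43,22,15 41,19,15
37 151,146,135 156,149,138 151,143,131 53,31,11 70,45,21 31,12,6 43,19,16 37,14,7
38 153,146,134 153,146,134 140,130,118 55,31,11 74,48,27 43,22,15 49,26,17 87,85,81
39 154,146,134 154,148,135 121,111,98 56,32,10 69,44,21 66,41,22 61,36,16 169,179,171
40 154,147,135 156,149,136 88,75,64 63,38,17 65,38,14 75,49,27 65,41,20 202,216,208
41 155,147,136 157,150,137 71,55,41 65,42,20 65,37,15 71,45,21 62,38,20 196,209,201
42 155,148,135 156,150,137 63,45,29 64,36,16 66,39,15 73,48,24 77,61,46 194,208,198
43 155,147,135 139,132,121 62,45,33 63,35,14 66,40,17 70,42,20 132,134,125 193,204,196
44 156,149,137 108,104,94 78,68,58 60,33,9 62,34,11 62,34,13 185,197,189 192,204,195
45 154,146,132 94,90,82 93,87,78 78,64,53 64,41,19 57,37,21 202,217,209 191,203,194
46 186,194,202 99,95,86 95,91,83 88,83,75 79,70,62 59,52,45 159,165,157 195,207,198
47 169,172,178 122,116,10
[... 2557 characters left out ...]
101,84,68 91,87,79 150,142,128 161,151,136
52 170,159,143 108,103,93 124,117,106 130,124,112 119,108,96 128,121,110 99,93,84 150,139,125 120,113,101
53 161,150,136 122,113,102 114,107,96 126,117,107 126,117,106 120,111,101 116,108,99 124,115,103 123,115,103
54 122,113,101 123,114,103 111,102,92 149,145,133 137,132,119 137,135,124 165,164,152 151,149,137 150,148,137
55 137,132,121 153,150,139 152,148,137 197,200,187 185,185,172 202,207,193 205,214,199 206,212,197 207,213,199
56 182,185,172 207,214,200 206,213,199 206,212,196 205,210,197 202,208,195 203,208,195 203,209,195 202,207,193
57 205,211,196 203,208,194 202,208,194 201,207,192 202,208,194 202,209,193 203,209,194 202,207,193 200,206,192
```

Request:
{"fn": "apply_moves", "kwargs": {
  "targets": [
    {"tx": 0.0003, "ty": -0.0005, "tz": -0.002, "spin": 0},
    {"tx": 0.0003, "ty": -0.0005, "tz": -0.004, "spin": 0},
    {"tx": 0.0003, "ty": -0.0005, "tz": -0.006, "spin": 0},
    {"tx": 0.0003, "ty": -0.0005, "tz": -0.008, "spin": 0},
    {"tx": 0.0003, "ty": -0.0005, "tz": -0.01, "spin": 0},
    {"tx": 0.0003, "ty": -0.0005, "tz": -0.012, "spin": 0},
    {"tx": 0.0003, "ty": -0.0005, "tz": -0.013, "spin": 0},
    {"tx": 0.0003, "ty": -0.0005, "tz": -0.014, "spin": 0}
  ]
}}

```text
t: 9.6
ee_pos: [463.3, 290.5, 89.5]
orientation: [2.176, 2.266, -0.0]
ft_force: [-0.3, 1.1, -0.2]
width: 23.4
grasp_force: 30.0
```

Request:
{"fn": "apply_moves", "kwargs": {
  "targets": [
    {"tx": 0, "ty": 0, "tz": -0.001, "spin": 0},
    {"tx": 0, "ty": 0, "tz": -0.002, "spin": 0},
    {"tx": 0, "ty": 0, "tz": -0.003, "spin": 0},
    {"tx": 0, "ty": 0, "tz": -0.004, "spin": 0},
    {"tx": 0, "ty": 0, "tz": -0.005, "spin": 0},
    {"tx": 0, "ty": 0, "tz": -0.006, "spin": 0},
    {"tx": 0, "ty": 0, "tz": -0.007, "spin": 0},
    {"tx": 0, "ty": 0, "tz": -0.008, "spin": 0}
  ]
}}

```text
t: 10.4
ee_pos: [463.3, 290.5, 81.6]
orientation: [-2.176, -2.266, 0.0]
ft_force: [-0.1, 0.5, -0.2]
width: 23.5
grasp_force: 30.0
```

In the well with no side force. Continuing down to about 1 mm above the floor.

Request:
{"fn": "apply_moves", "kwargs": {
  "targets": [
    {"tx": 0, "ty": 0, "tz": -0.002, "spin": 0},
    {"tx": 0, "ty": 0, "tz": -0.004, "spin": 0},
    {"tx": 0, "ty": 0, "tz": -0.006, "spin": 0},
    {"tx": 0, "ty": 0, "tz": -0.008, "spin": 0},
    {"tx": 0, "ty": 0, "tz": -0.01, "spin": 0},
    {"tx": 0, "ty": 0, "tz": -0.012, "spin": 0},
    {"tx": 0, "ty": 0, "tz": -0.014, "spin": 0},
    {"tx": 0, "ty": 0, "tz": -0.016, "spin": 0}
  ]
}}

```text
t: 11.2
ee_pos: [463.3, 290.5, 65.5]
orientation: [-2.176, -2.266, 0.0]
ft_force: [1.3, -0.6, -1.2]
width: 23.5
grasp_force: 30.0
```

Request:
{"fn": "apply_moves", "kwargs": {
  "targets": [
    {"tx": 0, "ty": 0, "tz": -0.001, "spin": 0},
    {"tx": 0, "ty": 0, "tz": -0.002, "spin": 0},
    {"tx": 0, "ty": 0, "tz": -0.002, "spin": 0},
    {"tx": 0, "ty": 0, "tz": -0.002, "spin": 0},
    {"tx": 0, "ty": 0, "tz": -0.002, "spin": 0},
    {"tx": 0, "ty": 0, "tz": -0.002, "spin": 0},
    {"tx": 0, "ty": 0, "tz": -0.002, "spin": 0},
    {"tx": 0, "ty": 0, "tz": -0.002, "spin": 0}
  ]
}}

```text
t: 12.0
ee_pos: [463.3, 290.6, 63.7]
orientation: [2.176, 2.266, 0.0]
ft_force: [-0.5, -1.2, -1.4]
width: 23.5
grasp_force: 30.0
```

Request:
{"fn": "apply_moves", "kwargs": {
  "targets": [
    {"tx": 0, "ty": 0, "tz": 0, "spin": 0},
    {"tx": 0, "ty": 0, "tz": 0, "spin": 0},
    {"tx": 0, "ty": 0, "tz": 0, "spin": 0},
    {"tx": 0, "ty": 0, "tz": 0, "spin": 0},
    {"tx": 0, "ty": 0, "tz": 0, "spin": 0},
    {"tx": 0, "ty": 0, "tz": 0, "spin": 0},
    {"tx": 0, "ty": 0, "tz": 0, "spin": 0},
    {"tx": 0, "ty": 0, "tz": 0, "spin": 0}
  ],
  "gripper": 0
}}

```text
t: 12.8
ee_pos: [463.3, 290.5, 63.7]
orientation: [-2.176, -2.266, -0.0]
ft_force: [0.3, -0.1, -0.5]
width: 43.8
grasp_force: 0.0
```

Request:
{"fn": "apply_moves", "kwargs": {
  "targets": [
    {"tx": 0, "ty": 0, "tz": 0.01, "spin": 0},
    {"tx": 0, "ty": 0, "tz": 0.025, "spin": 0},
    {"tx": 0, "ty": 0, "tz": 0.045, "spin": 0},
    {"tx": 0, "ty": 0, "tz": 0.065, "spin": 0},
    {"tx": 0, "ty": 0, "tz": 0.09, "spin": 0},
    {"tx": 0, "ty": 0, "tz": 0.115, "spin": 0},
    {"tx": 0, "ty": 0, "tz": 0.135, "spin": 0},
    {"tx": 0, "ty": 0, "tz": 0.15, "spin": 0}
  ]
}}

```text
t: 13.6
ee_pos: [463.8, 290.8, 216.8]
orientation: [2.175, 2.265, 0.005]
ft_force: [0.3, -0.2, -0.0]
width: 43.6
grasp_force: 0.0
```

Run:
```python
from h import *
o=ctrl.get_obs();print(o['t'],o['ee_pos'])
s=ctrl.get_image('side');c=ctrl.get_image('scene');w=ctrl.get_image('wrist')
a=np.linspace(0,2*np.pi,60)
def f(n,im,x,y):
    k=4;I=cv2.resize(im[y:y+120,x:x+100,::-1],(400,480),interpolation=cv2.INTER_CUBIC)
    for r,X,z,col in [(12,(463.3,290.5),103,(255,0,255)),(9,(483.6,147.5),163,(255,255,0))]:
        q=proj(n,np.c_[X[0]+r*np.cos(a),X[1]+r*np.sin(a),0*a+z]);q=((q-[x,y]+.5)*k-.5).round().astype(int)
        cv2.polylines(I,[q.reshape(-1,1,2)],True,col,1)
    return I
cv2.imwrite('pics/w4.png',np.hstack([f('scene',c,300,120),f('side',s,220,200)]))
```

```text
13.6 [463.78883225 290.84468399 216.78288876]
```

View pics/w4.png

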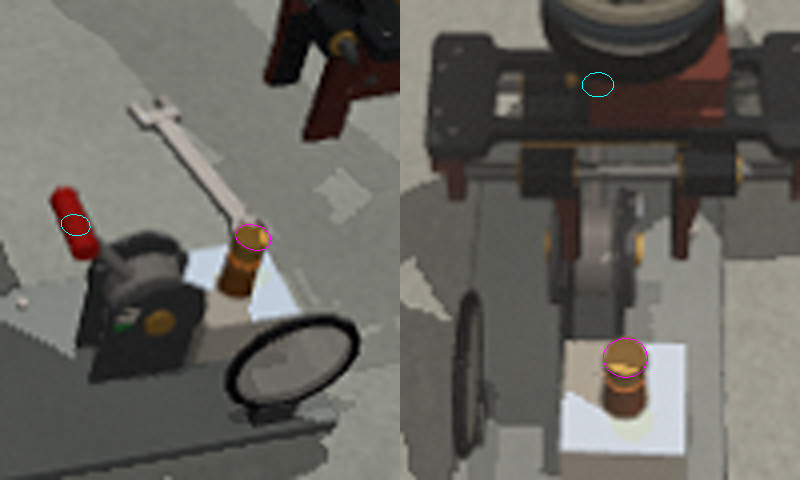

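The vial stands seated in the well, with its cap exactly on the model ring, (252,237) in the left crop and (625,357) in the right. The handle is at (75,224), still up. Next I'll shut the fingers and move over the handle.

Request:
{"fn": "apply_moves", "kwargs": {
  "targets": [
    {"tx": 0.003, "ty": -0.02, "tz": 0, "spin": 0},
    {"tx": 0.006, "ty": -0.045, "tz": 0, "spin": 0},
    {"tx": 0.01, "ty": -0.07, "tz": 0, "spin": 0},
    {"tx": 0.014, "ty": -0.1, "tz": 0, "spin": 0},
    {"tx": 0.018, "ty": -0.125, "tz": 0, "spin": 0},
    {"tx": 0.02, "ty": -0.142, "tz": 0, "spin": 0},
    {"tx": 0.02, "ty": -0.144, "tz": -0.01, "spin": 0},
    {"tx": 0.02, "ty": -0.144, "tz": -0.022, "spin": 0}
  ],
  "gripper": 1
}}

```text
t: 14.55
ee_pos: [483.1, 146.4, 190.8]
orientation: [-2.177, -2.265, -0.0]
ft_force: [-0.3, 0.2, -0.5]
width: 0.5
grasp_force: 0.0
```

Request:
{"fn": "apply_moves", "kwargs": {
  "targets": [
    {"tx": 0, "ty": 0, "tz": -0.005, "spin": 0},
    {"tx": 0, "ty": 0, "tz": -0.01, "spin": 0},
    {"tx": 0, "ty": -0.001, "tz": -0.015, "spin": 0},
    {"tx": 0, "ty": -0.003, "tz": -0.02, "spin": 0},
    {"tx": 0, "ty": -0.006, "tz": -0.025, "spin": 0},
    {"tx": 0, "ty": -0.009, "tz": -0.03, "spin": 0},
    {"tx": 0, "ty": -0.009, "tz": -0.03, "spin": 0},
    {"tx": 0, "ty": -0.009, "tz": -0.03, "spin": 0}
  ]
}}

```text
t: 15.35
ee_pos: [483.3, 137.7, 161.9]
orientation: [-2.176, -2.266, -0.0]
ft_force: [-1.0, 0.0, 2.8]
width: 1.1
grasp_force: 1.7
```

Request:
{"fn": "apply_moves", "kwargs": {
  "targets": [
    {"tx": 0.001, "ty": -0.006, "tz": -0.006, "spin": 0},
    {"tx": 0.001, "ty": -0.01, "tz": -0.012, "spin": 0},
    {"tx": 0.001, "ty": -0.014, "tz": -0.018, "spin": 0},
    {"tx": 0.001, "ty": -0.018, "tz": -0.024, "spin": 0},
    {"tx": 0.001, "ty": -0.02, "tz": -0.03, "spin": 0},
    {"tx": 0.001, "ty": -0.023, "tz": -0.036, "spin": 0},
    {"tx": 0.001, "ty": -0.024, "tz": -0.04, "spin": 0},
    {"tx": 0.001, "ty": -0.024, "tz": -0.04, "spin": 0}
  ]
}}

```text
t: 16.15
ee_pos: [484.4, 113.3, 121.2]
orientation: [2.176, 2.266, -0.0]
ft_force: [0.0, 0.1, 5.2]
width: 0.1
grasp_force: 2.5
```

Request:
{"fn": "apply_moves", "kwargs": {
  "targets": [
    {"tx": 0, "ty": -0.001, "tz": -0.005, "spin": 0},
    {"tx": 0, "ty": -0.002, "tz": -0.01, "spin": 0},
    {"tx": 0, "ty": -0.003, "tz": -0.015, "spin": 0},
    {"tx": 0, "ty": -0.004, "tz": -0.02, "spin": 0},
    {"tx": 0, "ty": -0.005, "tz": -0.024, "spin": 0},
    {"tx": 0, "ty": -0.005, "tz": -0.027, "spin": 0},
    {"tx": 0, "ty": -0.005, "tz": -0.027, "spin": 0},
    {"tx": 0, "ty": -0.005, "tz": -0.027, "spin": 0}
  ]
}}

```text
t: 16.95
ee_pos: [484.3, 108.5, 94.7]
orientation: [2.176, 2.266, -0.0]
ft_force: [-0.7, -1.0, 4.9]
width: 0.4
grasp_force: 2.3
```

Run:
```python
from h import *
o=ctrl.get_obs();print(o['t'],o['ee_pos'],o['ft_force'])
s=ctrl.get_image('side');c=ctrl.get_image('scene')
a=np.linspace(0,2*np.pi,60)
def f(n,im,x,y):
    k=4;I=cv2.resize(im[y:y+120,x:x+100,::-1],(400,480),interpolation=cv2.INTER_CUBIC)
    for C in [(485,109,85)]:
      for dx in (-25,25):
        q=proj(n,np.c_[C[0]+dx+0*a,C[1]+9*np.cos(a),C[2]+9*np.sin(a)]);q=((q-[x,y]+.5)*k-.5).round().astype(int)
        cv2.polylines(I,[q.reshape(-1,1,2)],True,(255,255,0),1)
    return I
cv2.imwrite('pics/w5.png',np.hstack([f('scene',c,285,130),f('side',s,220,190)]))
print(ctrl.get_obs()['ft_force'])
```

```text
16.95 [484.30577882 108.49444549  94.69191624] [-0.66245963 -0.95546574  4.87970321]
[-1.65981875 -0.30058375  4.2937092 ]
```

View pics/w5.png

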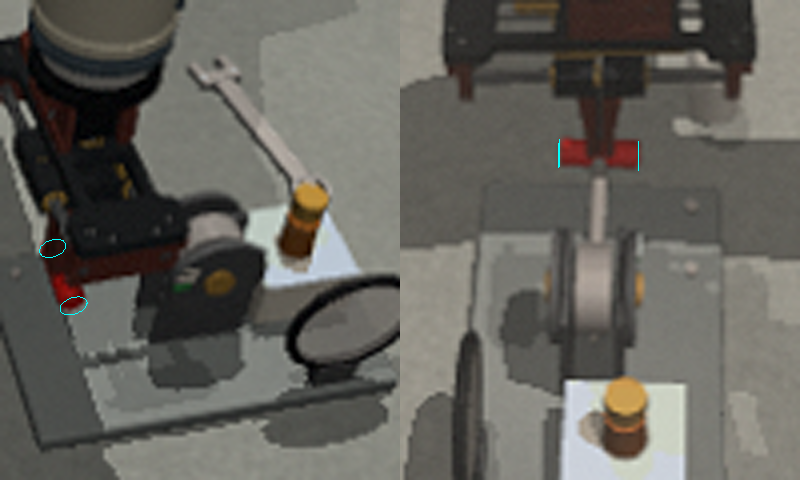

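The fingers press the red handle, which sits on the level model in both views: (65,285) in the left crop and (598,155) in the right, at about 5 N. The amber vial is still seated. I'll hold for another 0.8 s and then hand in.

Request:
{"fn": "apply_moves", "kwargs": {
  "targets": [
    {"tx": 0, "ty": 0, "tz": 0, "spin": 0},
    {"tx": 0, "ty": 0, "tz": 0, "spin": 0},
    {"tx": 0, "ty": 0, "tz": 0, "spin": 0},
    {"tx": 0, "ty": 0, "tz": 0, "spin": 0},
    {"tx": 0, "ty": 0, "tz": 0, "spin": 0},
    {"tx": 0, "ty": 0, "tz": 0, "spin": 0},
    {"tx": 0, "ty": 0, "tz": 0, "spin": 0},
    {"tx": 0, "ty": 0, "tz": 0, "spin": 0}
  ]
}}

```text
t: 17.85
ee_pos: [484.3, 108.6, 94.7]
orientation: [2.176, 2.266, 0.0]
ft_force: [-0.6, -1.2, 4.4]
width: 0.7
grasp_force: 2.3
```

```bash
python3 -c "
from workcell import ctrl
print(ctrl.get_obs()['ft_force']);print(ctrl.close_job())"
```

```text
[-0.58706916 -1.20039989  4.40137103]
the job is handed in; nothing more can be done
None
```

I seated the amber vial in the light well and let go of it, and handed the job in with the lever held level at the third click under about 4.4 N; no verdict came back.

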